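Load the next slotted mass on the force sensor's hanger

ROBOT

A 6-joint arm with a two-finger parallel gripper is mounted at the origin on the work surface. World frame = base frame: x ahead of the robot, y to its left, z up, the work surface at z = 0. Lengths are in m, angles in rad, forces in N, time in s.
With the tool pointing down it reaches from about 0.35 to 0.85 m from the base axis. Payload 8.1 kg.
Tool frame: the origin (TCP) lies midway between the tips of the shut fingers; the grasp point (between the pads) lies 19 mm behind it; z points along the fingers, y is the direction in which the jaws open and shut (so a half turn about z gives the same grasp; the last joint's range is limited). The gripper opens to 93 mm and grips with 3 to 60 N. Pads are 15 mm wide; open, the fingers measure 128 mm over their backs; the gripper's body (75 mm by 188 mm) begins 65 mm behind the grasp point.
Start: joints at [-1.286, 0.13, 1.488, -0, 1.523, -0.085], TCP at [0.217, -0.559, 0.219] pointing down, gripper open.
Joint ranges: [-2.96, 2.96], [-0.89, 2.26], [0.02, 2.5], [-1.34, 4.48], [0, 2.73], [-2.66, 2.66]. Speed limits (rad/s): [2.39, 2.39, 2.79, 3.14, 3.14, 3.14].

INTERFACE

Orientations are given as a rotation vector (axis times angle).
In Python, from plant import monitor, eyes, ticket gives the robot as it stands.
- The arm moves only by the tool send_rows, never from a script. Its argument "motion" is a list of rows, each a list of 2 entries, a list of its own where there are three numbers: the shift along the tool's x, y, z in m, then the turn about the tool's z in degrees. In form: [[[dx, dy, dz], twist], ...]. A call has 1 to 12 rows; each row is the pose to reach, as a shift and turn from the pose commanded when the call began, along the tool's axes at that moment; what a row does not reach only later rows make up. A row lasts 1/8 s, in which the tool goes at most 62.5 mm and 10.7 degrees, less where a joint would pass 70% of its speed; a pose out of reach is approached as far as the arm can. A call with a gripper value outside its range is refused whole. "jaw" is the finger opening in m, from 0 to 0.093, set as the call begins (left out, the last holds). The fingers move at their own pace and stop on an object; "squeeze" is the grip in N (left out, the last holds). Time passes only in rows, so rows that repeat a pose let the fingers close. It gives the time, the measured TCP pose, the force and the opening at its end, in the units of the state.
- monitor.read_state(): the state, without advancing time (a new reading comes with each control period).
- eyes.read_camera(name): name is "scene" or "top" or "wrist"; returns the picture (420x560x3 uint8, red, green, blue); there is no depth.
- eyes.camera_model(name): a dict with "mtx" (3x3 intrinsics, pixels), "k1" (the pictures are not rectified: a ray, as slopes to the right and down, at radius r is drawn at 1 + k1 r^2 times it, then the intrinsics apply), "cam_to_world" (4x4, takes a point from camera to world coordinates); the wrist camera has in their place "mount" (4x4, takes a point from camera to tool coordinates, whose origin is the TCP and whose axes are the flange's). Camera axes: x right, y down, z forward; pixel columns grow to the right and rows downward; lengths in m; the calibration is good to about 2 mm. A picture is of the moment at which its call begins: read the wrist's pose just before it. camera_model takes no time and is no camera call.
- ticket.close_job(): hands the job in, once; it reports no verdict.
The state is a dict: "t": time; "q": joint angles; "dq": joint speeds; "joint_torque": joint torques, N m; "tool_pos": TCP position; "orientation": TCP orientation; "force": force on the tool from outside, world axes, zero at the start; "wrist_torque": the same for the moment, N m; "opening": finger opening in m.
Only numpy, scipy, OpenCV 4.12 (cv2) and the standard library are available. Lean on these libraries where they do the work, as an engineer would, in place of code of your own. Each camera call takes 0.05 s, during which the arm holds its last target.

TASK

The force sensor on the check stand is due its next test load. Take the large, thick slotted mass off the wooden stand and slide it sideways onto the stem of the sensor's hanger, between the sensor arm and the two small masses already hanging there, with its slot at least a third of a turn away from each of their slots. Feel for the stem without pushing hard on it, lower the mass gently until it nests flat on the masses below and its whole weight hangs there, and let go. The sensor is delicate, so never press or jolt the hanger down, and leave the spare mass, the punch and the die where they are.

Things in the scene. Friction and masses are not known exactly. Their poses are not given: they have to be found in the camera images.
- large_mid (a point): Centre, half-way up, of the large slotted mass: plain steel disc 60 mm across, 22 mm thick, 0.36 to 0.50 kg, the thicker of the two on the stand (either seat), underside 45 mm above the bench. z up. Slot from the disc's axis out along +x. On top a boss 21 mm across tapering to 19, 2.5 mm high; below a recess 23 mm across tapering to 21, 3 mm deep, nesting on a boss with 1 mm to spare all round.
- large_mouth (a point): Middle of the slot's mouth on the rim of the large mass, 30 mm from large_mid along +x; it may point any way at the start. The slot is 10 mm wide, its round end 5 mm beyond the disc's axis, and flares to 15 mm over the last 8 mm to the rim. Grip the rim from above across the slot, at its two sides, so that the stem and the sensor arm pass between the fingers.
- stem (a point): Nominal place of the hanger's stem: its axis, at the top of the pan, 92 mm above the bench, if the sensor arm were clamped dead true. z up, +x along the arm to the column. The arm is set by hand, swung on the column and slid in its clamp, so the real stem stands up to 10 mm off along y and 8 mm along x: look or feel for it. Fixed; moves with the check stand only.
- hanger (a joint): Sag of the hanger (m) from its rest with the two small masses: about 0.0004 per newton; 0.0014 to 0.002 under the large mass; 0.006 is an overload. Hanger: upright steel stem 8 mm thick, 61 mm from the pan (50 mm across, 7 thick) up to the arm, stiff to sideways pushes (12 N is too hard). The small masses fill 24 mm over the pan, the upper boss to 26.5: the large one nested has its centre at 35 mm.
- lower (a joint): Direction of the slot of the lower small mass on the hanger: angle (rad) about z, counter-clockwise from above, from the arm's direction (stem to column) to the slot's mouth. Plain steel disc 52 mm across, 12 mm thick, about 0.17 kg, with slot, boss and recess as on the large one; it lies on the pan and turns if dragged.
- upper (a joint): The same angle for the upper small mass, nested on the lower one and just like it. Both slots point away from the column, one to each side, at most 100 degrees apart: the direction opposite to the middle between them is well clear of both and within 20 degrees of the arm's direction (stem to column).
- tester: Force-sensor check stand, fixed. Origin on the bench below point stem. The sensor arm (18 to 22 mm wide, underside 61 mm and top 75 mm above the pan, nothing over it) runs from the stem along +x to a clamp 44 mm wide that starts about 90 mm from the stem, on a steel column 28 mm thick, 125 mm from it, 216 mm tall. Base plate 205 by 120 mm, 22 mm high; a dial below the arm, 51 mm from the stem.
- stand: Wooden stand for masses, fixed: a board 90 by 210 mm (long side along y), 12 mm high, with two round steel seats 38 mm across and 45 mm high at y = +65 and -65 mm, each with a centring boss 2.5 mm high that the masses nest on. Origin under its centre, on the bench.
- spare_mid (a point): Bystander: centre of a spare small mass on the stand's other seat, 52 mm across and 12 mm thick; it stays there.
- punch: Bystander: dark steel punch, 38 mm across and 92 mm tall, standing on the bench beyond the stand; origin under its centre.
- die: Bystander: plain steel die, a ring 48 mm across and 25 mm high, on the bench beyond the stand; origin under its centre.
Mind the look-alikes: they are no part of the job. What is shaped like the part that bears large_mid but pink or purple is not meant.

How it is judged:
By the outcome, as a careful person would: the job done as asked, in the order asked, and still so for the second after the job is handed in, with the robot touching nothing.
It also fails if it takes over 72 s, if anything falls off the work surface, if the arm or the gripper's body presses on something with over 40 N, if the wrist force passes 120 N, or if a joint passes its speed limit or range.

## Working session

There is one attempt and no reset: what is moved stays moved. The work goes in short steps, Python scripts to look and compute and a tool call to move; the robot and the scene stay as the last step left them, time stands still between calls to the robot, and variables do not carry over. Pictures are saved under pics/ and viewed, and the job is handed in when it is done.

Besides the shell and the picture viewer there is one more tool, called after ">>>" by a JSON object that holds its "op" and its "data", one argument or row to a line. send_rows: Moves the arm, as the interface text tells. Its arguments: {"type":"object","properties":{"motion":{"type":"array","items":{"type":"array"}},"jaw":{"type":"number"},"squeeze":{"type":"number"}},"required":["motion"]}

```bash
ls; mkdir -p pics
python3 - <<'E'
from plant import monitor, eyes, ticket
import cv2, numpy as np
s=monitor.read_state();print({k:np.round(v,4).tolist() for k,v in s.items()})
for n in("scene","top","wrist"):
    im=eyes.read_camera(n); cv2.imwrite(f"pics/{n}0.png",im[:,:,::-1]); m=eyes.camera_model(n); print(n,{k:np.round(v,4).tolist() for k,v in m.items()})
E
```

```text
pics
{'t': 0.0, 'q': [-1.2864, 0.1312, 1.4892, -0.0, 1.523, -0.0854], 'dq': [-0.0008, 0.0017, -0.0017, 0.0003, 0.0007, -0.0013], 'joint_torque': [0.0022, -55.9834, -49.176, 0.0771, 0.0354, -0.0002], 'tool_pos': [0.2167, -0.5589, 0.2176], 'orientation': [-3.0863, -0.5772, 0.0003], 'force': [0.549, 0.0933, -0.3513], 'wrist_torque': [0.0193, 0.0064, 0.0115], 'opening': 0.093}
scene {'mtx': [[539.9933, 0.0, 272.3822], [0.0, 539.9933, 212.8736], [0.0, 0.0, 1.0]], 'k1': -0.0878, 'cam_to_world': [[0.1105, 0.5921, -0.7983, 1.4519], [0.9937, -0.0792, 0.0787, -0.1307], [-0.0166, -0.802, -0.5972, 0.7795], [0.0, 0.0, 0.0, 1.0]]}
top {'mtx': [[396.7091, 0.0, 280.095], [0.0, 396.7091, 210.6116], [0.0, 0.0, 1.0]], 'k1': -0.0703, 'cam_to_world': [[-0.0157, -0.9868, 0.1612, 0.4482], [-0.999, 0.0222, 0.0387, -0.0696], [-0.0418, -0.1605, -0.9862, 0.8458], [0.0, 0.0, 0.0, 1.0]]}
wrist {'mtx': [[351.3155, 0.0, 279.6039], [0.0, 351.3155, 212.5129], [0.0, 0.0, 1.0]], 'k1': -0.0699, 'mount': [[0.0002, -0.9699, -0.2435, 0.0669], [1.0, 0.0001, 0.0002, 0.0003], [-0.0001, -0.2435, 0.9699, -0.1644], [0.0, 0.0, 0.0, 1.0]]}
```

View pics/scene0.png

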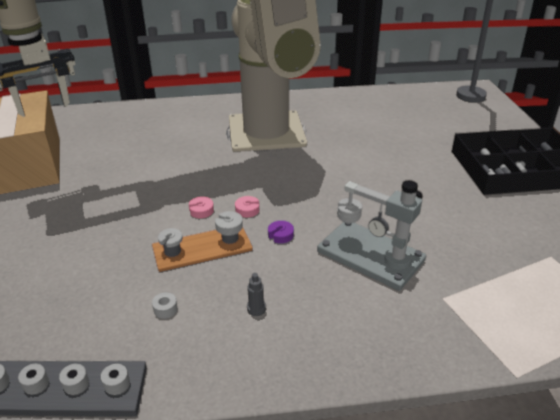

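View pics/top0.png

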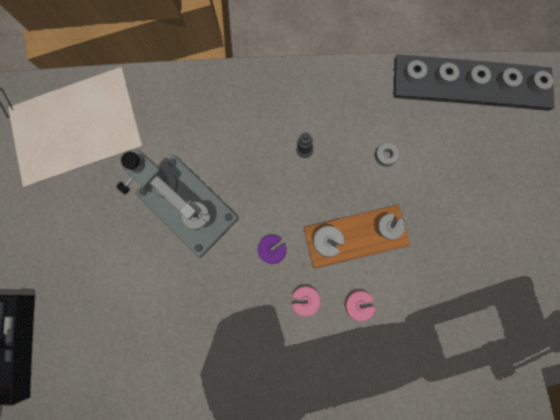

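View pics/wrist0.png

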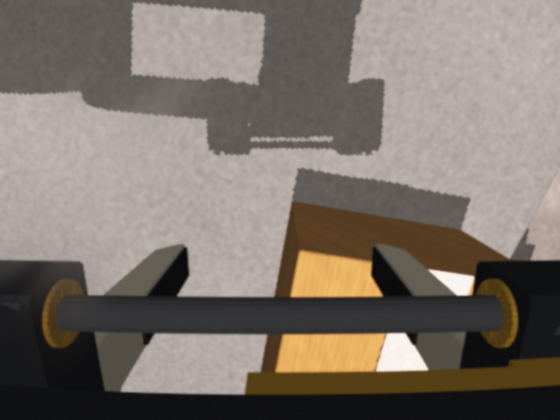

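The large mass is at top (328,240) and scene (229,222). The spare is at top (391,226) and scene (170,240). The look-alikes are the purple disc at top (272,249), the pink discs at (307,300) and (361,306), the die ring at (388,154) and the masses already on the hanger at (195,214). I choose the larger grey one at (328,240) and check it in a close crop.

Run:
```python
import cv2
t=cv2.imread("pics/top0.png"); s=cv2.imread("pics/scene0.png")
a=cv2.resize(t[195:275,300:415],None,fx=3.4,fy=3.4,interpolation=cv2.INTER_CUBIC)
b=cv2.resize(t[140:260,110:245],None,fx=2.9,fy=2.9,interpolation=cv2.INTER_CUBIC)
c=cv2.resize(s[195:265,150:255],None,fx=3.7,fy=3.7,interpolation=cv2.INTER_CUBIC)
d=cv2.resize(s[175:290,310:435],None,fx=2.9,fy=2.9,interpolation=cv2.INTER_CUBIC)
import numpy as np
def pad(i):o=np.zeros((300,400,3),np.uint8);o[:min(300,i.shape[0]),:min(400,i.shape[1])]=i[:300,:400];return o
cv2.imwrite("pics/crop0.png",np.vstack([np.hstack([pad(a),pad(b)]),np.hstack([pad(c),pad(d)])]))
```

```text
(no output)
```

View pics/crop0.png

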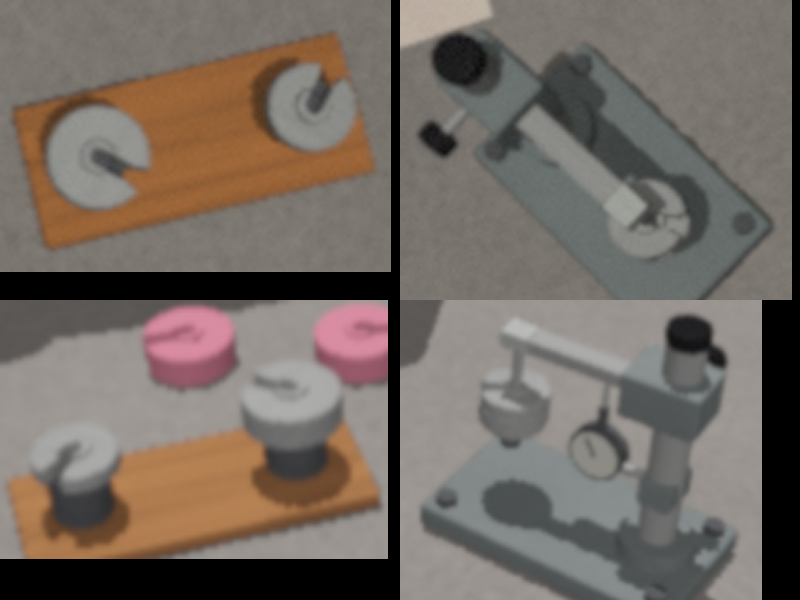

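The crop confirms it: the thicker 60 mm mass sits on the seat at top (328,240) with its slot mouth towards lower right. The spare is thinner, at (391,226). The arm's tip is at top (186,210), and the small masses below it have slots to the right and lower right. Next I measure.

```bash
cat > h.py <<'E'
import numpy as np, cv2
from scipy.spatial.transform import Rotation as R
from plant import monitor, eyes, ticket
def cam(n,s=None):
    m=eyes.camera_model(n); 
    if n=="wrist":
        T=np.eye(4);T[:3,:3]=R.from_rotvec(s["orientation"]).as_matrix();T[:3,3]=s["tool_pos"];C=T@np.array(m["mount"])
    else: C=np.array(m["cam_to_world"])
    return np.array(m["mtx"]),m["k1"],C
def ray(c,uv):
    K,k1,C=c; p=(np.atleast_2d(uv)-[K[0,2],K[1,2]])/K[0,0]; q=p.copy()
    for _ in range(20): q=p/(1+k1*(q**2).sum(1,keepdims=True))
    d=np.c_[q,np.ones(len(q))]@C[:3,:3].T
    return C[:3,3],d
def plane(c,uv,z):
    o,d=ray(c,uv); return (o+d*((z-o[2])/d[:,2:]))
def proj(c,P):
    K,k1,C=c; p=(np.atleast_2d(P)-C[:3,3])@C[:3,:3]; q=p[:,:2]/p[:,2:]
    q=q*(1+k1*(q**2).sum(1,keepdims=True)); return q*K[0,0]+[K[0,2],K[1,2]]
def tri(a,ua,b,ub):
    o1,d1=ray(a,ua);o2,d2=ray(b,ub);d1=d1[0];d2=d2[0]
    s=np.linalg.lstsq(np.c_[d1,-d2],o2-o1,rcond=None)[0]; p,q=o1+s[0]*d1,o2+s[1]*d2
    return (p+q)/2,np.linalg.norm(p-q)
E
python3 - <<'E'
from h import *
t=cam("top");im=cv2.imread("pics/top0.png")
hsv=cv2.cvtColor(im,cv2.COLOR_BGR2HSV)
# grey on wood : low sat in a board region
for name,(x0,y0,x1,y1) in dict(large=(305,215,358,268),spare=(370,205,408,245)).items():
    h=hsv[y0:y1,x0:x1]; m=((h[...,1]<40)&(h[...,2]>120)).astype(np.uint8)*255
    n,l,st,ce=cv2.connectedComponentsWithStats(m); k=1+st[1:,4].argmax(); m=(l==k).astype(np.uint8)
    cs,_=cv2.findContours(m,cv2.RETR_EXTERNAL,cv2.CHAIN_APPROX_NONE); c=max(cs,key=len)[:,0]+[x0,y0]
    (u,v),r=cv2.minEnclosingCircle(c.astype(np.float32)); z=.067 if name=='large' else .057
    print(name,(u,v),r,plane(t,(u,v),z), "r m",np.linalg.norm(plane(t,(u+r,v),z)-plane(t,(u,v),z)))
# slot line: mouth edge px in crop/3.4 + offset
print("mouth",plane(t,[(300+142/3.4,195+179/3.4)],.067))
B=lambda x,y:(110+x/2.9,140+y/2.9)
print("arm tip corners,z=.167",plane(t,[B(603,210-0) if 0 else B(203,210),B(222,228),B(248,205),B(225,185),B(122,120),B(148,105)],.167).round(4).tolist())
print("masses centre z~.116",plane(t,[B(248,218)],.116))
print("column top z.216",plane(t,[B(58,58)],.216))
S=lambda x,y:(310+(x-400)/2.9,175+(y-300)/2.9)
s=cam("scene")
print("arm tip top corners scene z=.167",plane(s,[S(500,336),S(520,321),S(540,333),S(515,347)],.167).round(4).tolist())
E
```

```text
large (328.4473571777344, 240.8157958984375) 14.897029876708984 [[ 0.51346004 -0.13283708  0.067     ]] r m 0.0291098685426347
spare (391.54632568359375, 225.8869171142578) 12.595911979675293 [[ 0.54135569 -0.26021058  0.057     ]] r m 0.025111310549170464
mouth [[ 0.49956426 -0.15833789  0.067     ]]
arm tip corners,z=.167 [[0.56, 0.1335, 0.167], [0.5487, 0.1215, 0.167], [0.5624, 0.1058, 0.167], [0.5751, 0.1202, 0.167], [0.6175, 0.1862, 0.167], [0.6266, 0.1701, 0.167]]
masses centre z~.116 [[0.56242016 0.11876838 0.116     ]]
column top z.216 [[0.64363879 0.20785641 0.216     ]]
arm tip top corners scene z=.167 [[0.5668, 0.1043, 0.167], [0.5501, 0.1224, 0.167], [0.5669, 0.1328, 0.167], [0.5815, 0.1116, 0.167]]
```

The spare is 130.4 mm from the large mass (130 nominal), the radii come out at 29 and 25 mm, and the column is 120 mm from the masses, all as expected. The arm's direction is about 48° and the large slot points at about -119°. I'll look at the stem from two sides with the wrist camera before picking.

>>> {"op": "send_rows", "data": {
  "motion": [
    [[0.04, -0.035, 0], -10],
    [[0.08, -0.07, 0], -20],
    [[0.12, -0.106, 0], -30],
    [[0.16, -0.141, 0], -40],
    [[0.2, -0.176, 0], -50],
    [[0.24, -0.212, 0], -60],
    [[0.28, -0.247, 0], -70],
    [[0.32, -0.282, 0], -80],
    [[0.36, -0.318, 0.01], -90],
    [[0.4, -0.353, 0.03], -100],
    [[0.44, -0.388, 0.05], -108],
    [[0.475, -0.422, 0.068], -116.5]
  ],
  "jaw": 0.093
}}

```text
t: 1.65
tool_pos: [0.5076, 0.0076, 0.1498]
orientation: [-1.126, -2.933, 0.0]
force: [1.0, -0.7, 0.7]
opening: 0.093
```

>>> {"op": "send_rows", "data": {
  "motion": [
    [[0, 0, 0], 0],
    [[0, 0, 0], 0]
  ]
}}

```text
t: 1.9
tool_pos: [0.5069, 0.0055, 0.1505]
orientation: [-1.134, -2.929, 0.001]
force: [0.3, -0.3, 1.0]
opening: 0.093
```

```bash
cat > snap.py <<'E'
import sys,pickle
from h import *
n=sys.argv[1]; s=monitor.read_state(); im=eyes.read_camera("wrist")
cv2.imwrite(f"pics/{n}.png",im[:,:,::-1]); pickle.dump(s,open(f"{n}.pkl","wb"))
x=R.from_rotvec(s["orientation"]).as_matrix()[:,0]
print(s["t"],np.round(s["tool_pos"],4),"yaw",np.degrees(np.arctan2(x[1],x[0])),"tiltz",R.from_rotvec(s["orientation"]).as_matrix()[:,2].round(4),"q",np.round(s["q"],3),"F",np.round(s["force"],2),s["opening"])
E
python3 snap.py A
```

```text
1.9 [0.5069 0.0055 0.1505] yaw 137.66451271434025 tiltz [-8.e-04 -4.e-04 -1.e+00] q [-0.09  -0.079  1.827 -0.     1.395 -0.922] F [ 0.32 -0.35  1.01] 0.09300291770242405
```

View pics/A.png

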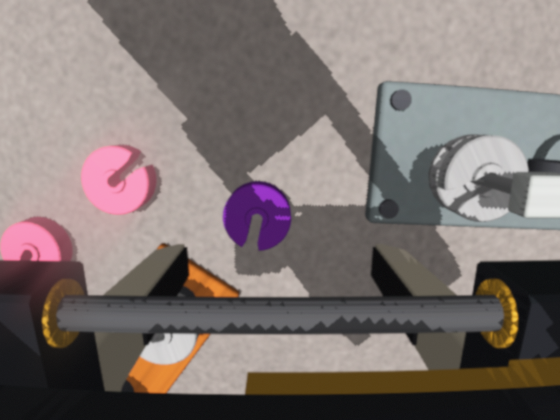

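The view shows the hanger masses round (485,178), the arm's end at (515,195), and the pink and purple look-alikes. I zoom in.

Run:
```python
import cv2
a=cv2.imread("pics/A.png")[120:230,420:560]
cv2.imwrite("pics/A_c.png",cv2.resize(a,None,fx=5.4,fy=5.4,interpolation=cv2.INTER_CUBIC))
```

```text
(no output)
```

View pics/A_c.png

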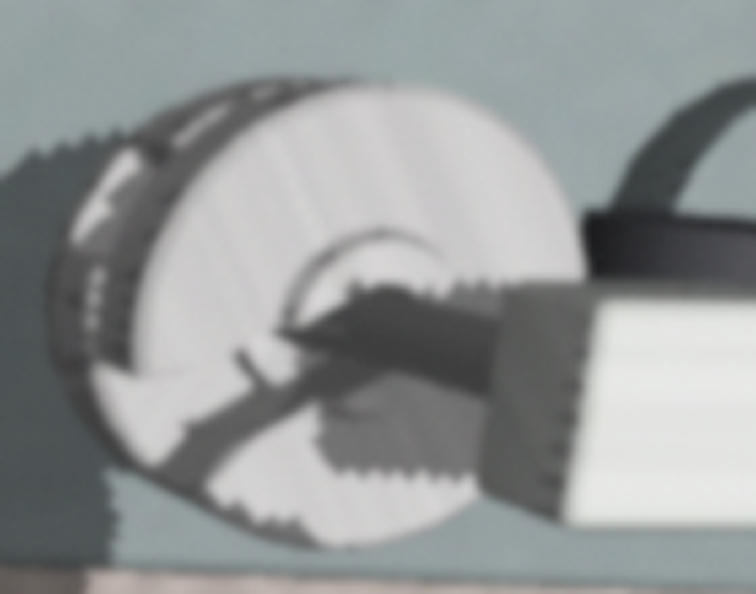

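The stem shows in crop A_c as the dark bar from about (370,320) to (495,355). The upper slot runs to (190,470), and the lower mass's slot shows as a notch at (155,150). I cast these onto their planes.

Run:
```python
from h import *
import pickle
s=pickle.load(open("A.pkl","rb")); c=cam("wrist",s)
f=lambda L:np.array(L)/5.4+[420,120]
from scipy.optimize import least_squares
p=plane(c,f([(135,340),(150,250),(200,165),(280,105),(380,83),(470,105),(540,165),(583,260),(330,547),(440,520)]),.116)[:,:2]
r=least_squares(lambda v:np.hypot(*(p-v[:2]).T)-v[2],[.56,.12,.026]);print("upper disc",r.x,np.abs(r.fun).max())
C=r.x[:2]
for n,L,z in(("upper mouth",[(185,470)],.116),("lower notch",[(155,150)],.104),("lower notch bottom z",[(155,150)],.098)):
    q=plane(c,f(L),z)[0,:2]-C; print(n,q,np.hypot(*q),np.degrees(np.arctan2(q[1],q[0])))
# stem: plane normal through camera and stem edge lines (vertical)
o=c[2][:3,3]
for n,a in(("edge1",(496,320)),("edge2",(494,395)),("e1b",(420,294)),("e2b",(400,368))):
    _,d=ray(c,f([a])); d=d[0]; b=np.degrees(np.arctan2(d[1],d[0])); 
    v=C-o[:2]; perp=np.array([-d[1],d[0]])/np.hypot(d[0],d[1]); print(n,"bearing",b,"offset of disc centre mm",1e3*v@perp)
print("cam",o)
q=plane(c,f([(600,290),(565,523),(750,300),(750,523)]),.167);print("arm top",q.round(4).tolist())
q=plane(c,f([(512,283),(482,495)]),.153);print("arm bottom end corners",q.round(4).tolist())
q=plane(c,f([(600,290),(565,523)]),.167)[:,:2];
```

```text
upper disc [0.56094274 0.11956225 0.02543939] 0.00041881308065546546
upper mouth [ 0.00033598 -0.02421308] 0.024215412440607258 -89.20502588966315
lower notch [-0.02568177 -0.00251308] 0.025804434657009483 -174.41114264429757
lower notch bottom z [-0.02347472 -0.00061661] 0.023482819754547184 -178.49534763050957
edge1 bearing 35.48687531999474 offset of disc centre mm -3.619012985725814
edge2 bearing 32.31021711135603 offset of disc centre mm 3.2711389882215283
e1b bearing 35.81447800841328 offset of disc centre mm -4.329308552644914
e2b bearing 32.22394557105038 offset of disc centre mm 3.4582169718816163
cam [0.45768161 0.0503871  0.3149045 ]
arm top [[0.5462, 0.1188, 0.167], [0.5608, 0.1058, 0.167], [0.5558, 0.1284, 0.167], [0.5723, 0.1184, 0.167]]
arm bottom end corners [[0.5484, 0.1193, 0.153], [0.5628, 0.1065, 0.153]]
```

>>> {"op": "send_rows", "data": {
  "motion": [
    [[-0.011, 0.014, 0], 9.5],
    [[-0.022, 0.029, 0], 19],
    [[-0.033, 0.043, 0], 28.5],
    [[-0.044, 0.058, 0], 38],
    [[-0.055, 0.072, 0], 47.5],
    [[-0.066, 0.086, 0], 57],
    [[-0.077, 0.1, 0], 67],
    [[-0.088, 0.115, 0], 76.3],
    [[-0.088, 0.115, 0], 76.3],
    [[-0.088, 0.115, 0], 76.3]
  ]
}}

```text
t: 3.2
tool_pos: [0.6493, 0.0304, 0.151]
orientation: [2.7, 1.606, -0.0]
force: [-1.2, 0.4, 0.4]
opening: 0.0929
```

```bash
python3 snap.py B
```

```text
3.2 [0.6493 0.0304 0.151 ] yaw 61.485252757837095 tiltz [-0.e+00 -2.e-04 -1.e+00] q [-0.032  0.302  1.416 -0.     1.424  0.466] F [-1.21  0.4   0.4 ] 0.0928921048423721
```

View pics/B.png

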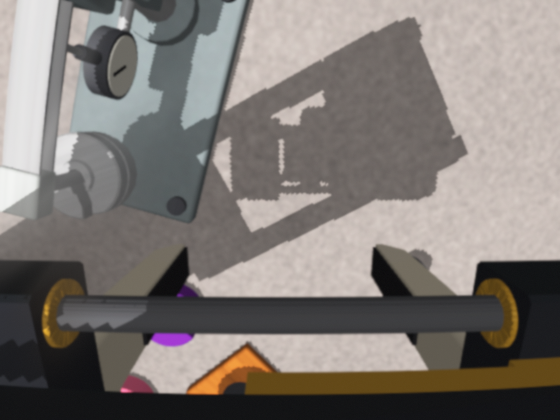

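Run:
```python
import cv2
a=cv2.imread("pics/B.png")[110:240,0:150]
cv2.imwrite("pics/B_c.png",cv2.resize(a,None,fx=4.6,fy=4.6,interpolation=cv2.INTER_CUBIC))
```

```text
(no output)
```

View pics/B_c.png

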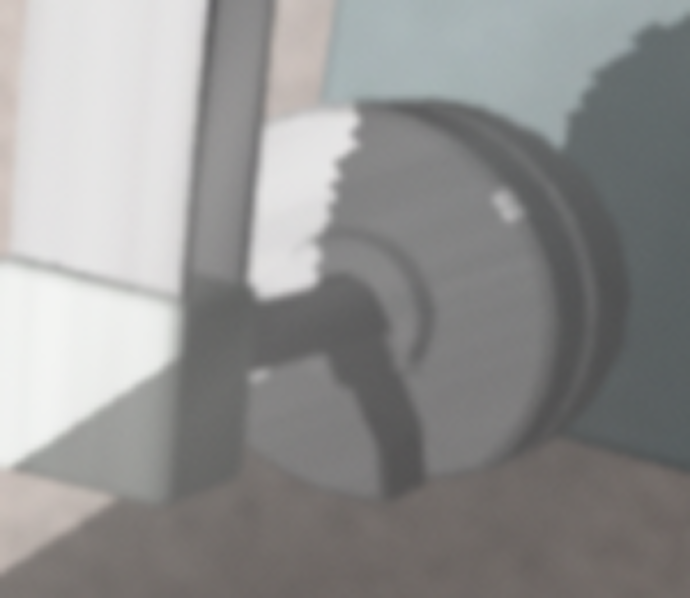

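In crop B_c the stem is the bar between (255,297)-(330,280) and (250,372)-(330,350), and the upper slot's mouth is at (405,492).

Run:
```python
from h import *
import pickle
from scipy.optimize import least_squares
s=pickle.load(open("B.pkl","rb")); c=cam("wrist",s)
f=lambda L:np.array(L)/4.6+[0,110]
p=plane(c,f([(360,103),(420,115),(480,155),(525,205),(550,265),(555,330),(540,400),(510,455),(430,490),(320,480),(270,460),(275,135)]),.116)[:,:2]
r=least_squares(lambda v:np.hypot(*(p-v[:2]).T)-v[2],[.56,.12,.026]);print("upper disc",r.x,np.abs(r.fun).max())
C=r.x[:2]
q=plane(c,f([(405,492)]),.116)[0,:2]-C; print("mouth",np.hypot(*q),np.degrees(np.arctan2(q[1],q[0])))
o=c[2][:3,3]
for n,a in(("edge1",(255,297)),("edge2",(250,372)),("e1b",(330,280)),("e2b",(330,350))):
    _,d=ray(c,f([a])); d=d[0]; b=np.degrees(np.arctan2(d[1],d[0])); 
    v=C-o[:2]; perp=np.array([-d[1],d[0]])/np.hypot(d[0],d[1]); print(n,"bearing",b,"offset of disc centre mm",1e3*v@perp)
q=plane(c,f([(180,302),(195,100),(208,5)]),.167);print("arm top edge",q.round(4).tolist())
```

```text
upper disc [0.56523601 0.11956666 0.02499477] 0.0013321170983451487
mouth 0.02442797054163062 -114.62639219536517
edge1 bearing 163.11475786841345 offset of disc centre mm 4.379645250190354
edge2 bearing 166.86752891781435 offset of disc centre mm -3.484258724737686
e1b bearing 163.15096498365395 offset of disc centre mm 4.303809033215686
e2b bearing 167.00596743887954 offset of disc centre mm -3.7742768893515892
arm top edge [[0.5786, 0.1213, 0.167], [0.5914, 0.1358, 0.167], [0.5977, 0.1421, 0.167]]
```

Run:
```python
from h import *
import pickle
cA=cam("wrist",pickle.load(open("A.pkl","rb")));cB=cam("wrist",pickle.load(open("B.pkl","rb")))
fA=lambda L:np.array(L)/5.4+[420,120]; fB=lambda L:np.array(L)/4.6+[0,110]
A=[];b=[]
for c,L in((cA,fA([(496,320),(494,395),(420,294),(400,368)])),(cB,fB([(255,297),(250,372),(330,280),(330,350)]))):
    o,d=ray(c,L); d=d[:,:2]/np.linalg.norm(d[:,:2],axis=1)[:,None]; m=d.mean(0); n=np.array([-m[1],m[0]])/np.hypot(*m); A.append(n);b.append(n@o[:2])
S=np.linalg.solve(A,b);print("stem",S)
a=cv2.imread("pics/A.png");bb=cv2.imread("pics/B.png")
def draw(c,f0,k,im,cen,x0,y0):
    th=np.radians(np.arange(0,360,3))
    for z,col in((.116,(0,0,255)),(.104,(0,255,0)),(.092,(255,0,0))):
        P=np.c_[cen[0]+.026*np.cos(th),cen[1]+.026*np.sin(th),th*0+z]
        u=((proj(c,P)-[x0,y0])*k).astype(int); cv2.polylines(im,[u],True,col,1)
    for deg in range(-180,-60,15):
        t=np.radians(deg);P=[[cen[0]+r*np.cos(t),cen[1]+r*np.sin(t),.116] for r in(.02,.026)]
        u=((proj(c,P)-[x0,y0])*k).astype(int); cv2.line(im,tuple(u[0].tolist()),tuple(u[1].tolist()),(255,0,255),1); cv2.putText(im,str(deg),tuple(u[1].tolist()),0,.35,(0,0,0),1)
iA=cv2.resize(a[130:225,425:525],None,fx=4,fy=4,interpolation=cv2.INTER_CUBIC); iB=cv2.resize(bb[120:225,40:140],None,fx=4,fy=4,interpolation=cv2.INTER_CUBIC)
draw(cA,0,4,iA,S,425,130);draw(cB,0,4,iB,S,40,120)
o=np.zeros((420,800,3),np.uint8);o[:380,:400]=iA;o[:420,400:]=iB;cv2.imwrite("pics/ov.png",o)
```

```text
stem [0.56219824 0.12074759]
```

View pics/ov.png

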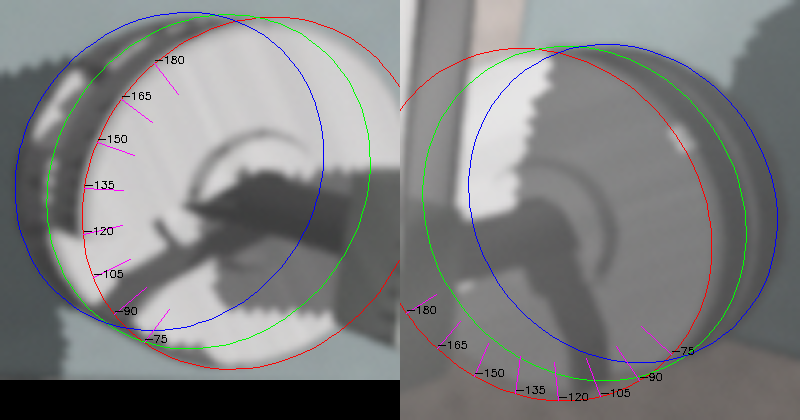

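Stem from the two views is (0.562,0.1205), with the fitted disc and arm midline agreeing to 1-2 mm. The upper slot is at about -96° and the lower at about -175°, so a slot yaw of 46.5° is well clear of both. Next is a look straight above the large mass.

>>> {"op": "send_rows", "data": {
  "motion": [
    [[-0.04, -0.008, 0], 0],
    [[-0.09, -0.018, 0], 0],
    [[-0.14, -0.028, 0], 0],
    [[-0.18, -0.036, 0], 0],
    [[-0.209, -0.041, 0], 0],
    [[-0.209, -0.041, 0], 0],
    [[-0.209, -0.041, 0], 0]
  ]
}}

```text
t: 4.12
tool_pos: [0.5138, -0.132, 0.151]
orientation: [2.701, 1.604, 0.001]
force: [0.2, 0.1, 0.3]
opening: 0.0932
```

```bash
python3 snap.py C
```

```text
4.125 [ 0.5138 -0.132   0.151 ] yaw 61.40838220894561 tiltz [ 8.e-04  1.e-04 -1.e+00] q [-0.348 -0.016  1.765  0.     1.392  0.15 ] F [0.17 0.05 0.3 ] 0.09315252458790294
```

View pics/C.png

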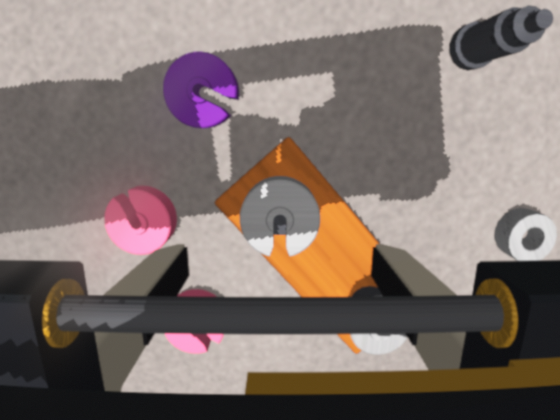

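The large mass is centred at about (280,217), with its slot straight down the image (towards tool -x), where I want it.

Run:
```python
from h import *
import pickle
from scipy.optimize import least_squares
s=pickle.load(open("C.pkl","rb")); c=cam("wrist",s); im=cv2.imread("pics/C.png")
cv2.imwrite("pics/C_c.png",cv2.resize(im[165:270,225:335],None,fx=5,fy=5,interpolation=cv2.INTER_CUBIC))
hsv=cv2.cvtColor(im,cv2.COLOR_BGR2HSV); m=(hsv[...,1]<60).astype(np.uint8)
roi=np.zeros_like(m); cv2.circle(roi,(280,217),46,1,-1)
# edge by radial gradient of saturation
sat=cv2.GaussianBlur(hsv[...,1].astype(np.float32),(3,3),0); E=[]
for t in np.radians(np.arange(0,360,6)):
    rr=np.arange(30,48,.5); u=280+rr*np.cos(t); v=217+rr*np.sin(t)
    g=cv2.remap(sat,u.astype(np.float32)[None],v.astype(np.float32)[None],1)[0]; d=np.diff(g); k=d.argmax()
    if d[k]>8: E.append((u[k]+.0,v[k]))
p=plane(c,E,.067)[:,:2]
r=least_squares(lambda v:np.hypot(*(p-v[:2]).T)-v[2],[.51,-.13,.03],loss="soft_l1",f_scale=.0005);print(len(E),"large",r.x,np.median(abs(r.fun)))
M=R.from_rotvec(s["orientation"]).as_matrix(); print("in tool mm",1e3*M.T@np.r_[r.x[:2]-s["tool_pos"][:2],0])
```

```text
49 large [ 0.51419354 -0.13180269  0.02976695] 0.0005930064967357637
in tool mm [3.90062532e-01 2.27698249e-01 3.34731756e-04]
```

View pics/C_c.png

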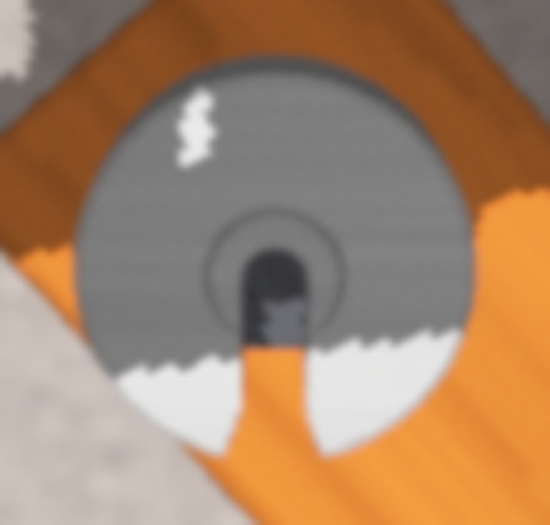

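It's centred within 0.5 mm and the slot is aligned with tool -x within 1°. I descend and grip with the tips about level with its underside.

>>> {"op": "send_rows", "data": {
  "motion": [
    [[0, 0, 0.03], 0],
    [[0, 0, 0.06], 0],
    [[0, 0, 0.085], 0],
    [[0, 0, 0.098], 0],
    [[0, 0, 0.105], 0],
    [[0, 0, 0.105], 0],
    [[0, 0, 0.105], 0]
  ]
}}

```text
t: 5.05
tool_pos: [0.5145, -0.1326, 0.0467]
orientation: [2.7, 1.603, 0.002]
force: [-0.2, -0.2, 0.2]
opening: 0.0929
```

>>> {"op": "send_rows", "data": {
  "motion": [
    [[0, 0, 0], 0],
    [[0, 0, 0], 0],
    [[0, 0, 0], 0],
    [[0, 0, 0], 0],
    [[0, 0, 0], 0],
    [[0, 0, 0], 0]
  ],
  "jaw": 0.05,
  "squeeze": 35
}}

```text
t: 5.8
tool_pos: [0.5137, -0.1323, 0.0457]
orientation: [2.701, 1.604, 0.0]
force: [-1.0, -0.7, 0.9]
opening: 0.0592
```

```bash
python3 snap.py D
```

```text
5.8 [ 0.5137 -0.1323  0.0457] yaw 61.388670801593534 tiltz [ 0. -0. -1.] q [-0.349  0.1    1.851 -0.     1.191  0.151] F [-1.02 -0.71  0.88] 0.05918730365317711
```

View pics/D.png

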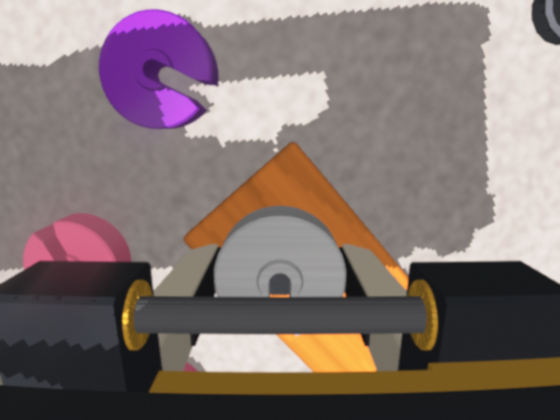

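The grip holds at 59.2 mm with the slot in line between the fingers. I lift and check.

>>> {"op": "send_rows", "data": {
  "motion": [
    [[0, 0, -0.004], 0],
    [[0, 0, -0.012], 0],
    [[0, 0, -0.03], 0],
    [[0, 0, -0.055], 0],
    [[0, 0, -0.08], 0],
    [[0, 0, -0.1], 0],
    [[0, 0, -0.113], 0],
    [[0, 0, -0.115], 0],
    [[0, 0, -0.115], 0],
    [[0, 0, -0.115], 0]
  ]
}}

```text
t: 7.1
tool_pos: [0.513, -0.1321, 0.1595]
orientation: [-2.7, -1.603, 0.002]
force: [-0.3, 1.4, -4.4]
opening: 0.0592
```

```bash
python3 snap.py E
python3 - <<'E'
import cv2
from h import *
for _ in range(1): print(monitor.read_state()["force"],monitor.read_state()["wrist_torque"])
a=cv2.imread("pics/E.png")[190:310,200:360]
cv2.imwrite("pics/E_c.png",cv2.resize(a,None,fx=5,fy=5,interpolation=cv2.INTER_CUBIC))
E
```

```text
7.1 [ 0.513  -0.1321  0.1595] yaw 61.38639072369428 tiltz [-1.8e-03  6.0e-04 -1.0e+00] q [-0.349 -0.022  1.755 -0.     1.411  0.151] F [-0.34  1.38 -4.44] 0.059236190195765995
[-0.37806983 -0.52832854 -4.1061106 ] [-0.03705001 -0.00679787 -0.01500843]
```

View pics/E_c.png

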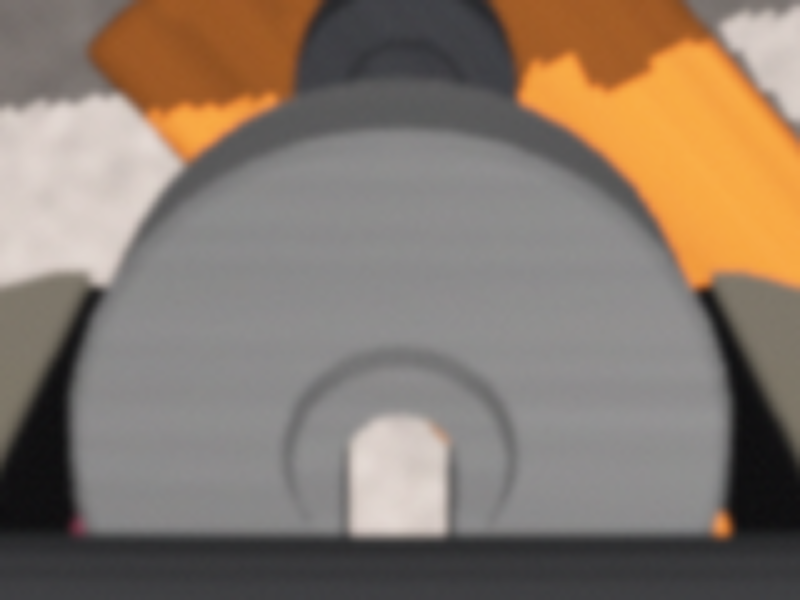

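Run:
```python
from h import *
m=eyes.camera_model("wrist");c=(np.array(m["mtx"]),m["k1"],np.array(m["mount"]))
f=lambda L:np.array(L)/5+[200,190]
for n,L,z in(("front rim",(400,128),-.0213),("side",(72,420),-.0213),("side",(728,420),-.0213),("slot end top(boss)",(400,413),-.0238),("slot L",(348,500),-.0238),("slot R",(449,500),-.0238)): print(n,1e3*plane(c,f([L]),z)[0])
```

```text
front rim [ 29.44118501   0.31877553 -21.3       ]
side [  2.79334892 -28.62127105 -21.3       ]
side [  2.81110767  29.28248363 -21.3       ]
slot end top(boss) [  4.64482296   0.32857334 -23.8       ]
slot L [ -3.61514707  -4.22650741 -23.8       ]
slot R [ -3.61207945   4.62858567 -23.8       ]
```

The disc is centred in the grip to about 0.5 mm and weighs about 0.42 kg. I carry it to the stand-off in front of the hanger, turning the slot towards the column.

>>> {"op": "send_rows", "data": {
  "motion": [
    [[0.004, -0.002, 0], -4],
    [[0.011, -0.006, 0], -10],
    [[0.019, -0.01, 0], -18],
    [[0.027, -0.015, 0], -26],
    [[0.035, -0.02, 0], -34],
    [[0.043, -0.025, 0], -42],
    [[0.051, -0.029, 0], -50],
    [[0.059, -0.033, 0], -58],
    [[0.067, -0.038, 0], -66],
    [[0.075, -0.043, 0], -73],
    [[0.082, -0.047, 0], -79],
    [[0.086, -0.049, 0], -82]
  ]
}}

```text
t: 8.65
tool_pos: [0.5114, -0.0329, 0.1599]
orientation: [-0.982, -2.983, 0.0]
force: [0.4, -0.7, -3.5]
opening: 0.0592
```

>>> {"op": "send_rows", "data": {
  "motion": [
    [[0.003, 0.004, 0], -4],
    [[0.008, 0.01, 0], -10],
    [[0.014, 0.018, 0], -18],
    [[0.02, 0.026, 0], -26],
    [[0.026, 0.034, 0], -34],
    [[0.032, 0.042, 0], -42],
    [[0.038, 0.05, 0], -50],
    [[0.044, 0.058, 0], -58],
    [[0.05, 0.066, 0], -66],
    [[0.056, 0.073, 0], -74],
    [[0.0595, 0.077, 0], -80],
    [[0.0605, 0.079, 0], -83]
  ]
}}

```text
t: 10.15
tool_pos: [0.5099, 0.0665, 0.1599]
orientation: [1.241, -2.885, -0.001]
force: [0.1, 1.0, -4.4]
opening: 0.0592
```

>>> {"op": "send_rows", "data": {
  "motion": [
    [[0, 0, 0], 0],
    [[0, 0, 0], 0],
    [[0, 0, 0], 0]
  ]
}}

```text
t: 10.52
tool_pos: [0.5103, 0.066, 0.1605]
orientation: [1.236, -2.888, -0.0]
force: [-1.3, -0.5, -4.8]
opening: 0.0593
```

```bash
python3 snap.py F; python3 -c "
from h import *
im=eyes.read_camera('scene');cv2.imwrite('pics/F_s.png',cv2.resize(im[150:290,290:440,::-1],None,fx=4,fy=4,interpolation=cv2.INTER_CUBIC))"
```

```text
10.525 [0.5103 0.066  0.1605] yaw -133.66304830999806 tiltz [-2.e-04 -1.e-04 -1.e+00] q [ 0.029 -0.067  1.796 -0.     1.412 -2.351] F [-1.26 -0.47 -4.83] 0.05933665852523432
```

View pics/F.png

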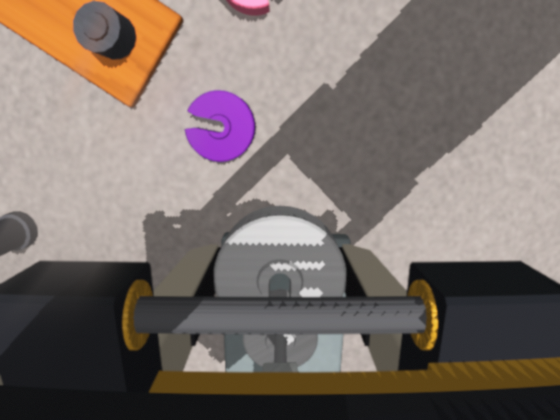

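View pics/F_s.png

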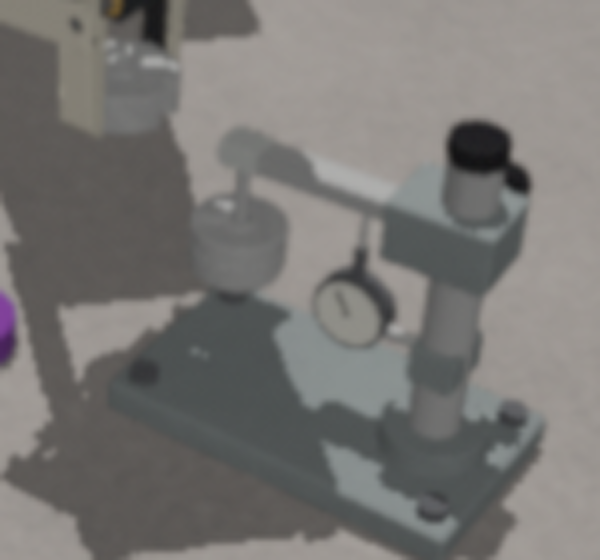

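At the stand-off the wrist view shows the small masses and stem in the gap below the bar, near (280,350). I zoom in to compare the stem's line with the slot.

Run:
```python
import cv2
a=cv2.imread("pics/F.png")[255:400,200:360]
a=cv2.convertScaleAbs(a,alpha=1.4,beta=10)
cv2.imwrite("pics/F_c.png",cv2.resize(a,None,fx=4,fy=4,interpolation=cv2.INTER_CUBIC))
```

```text
(no output)
```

View pics/F_c.png

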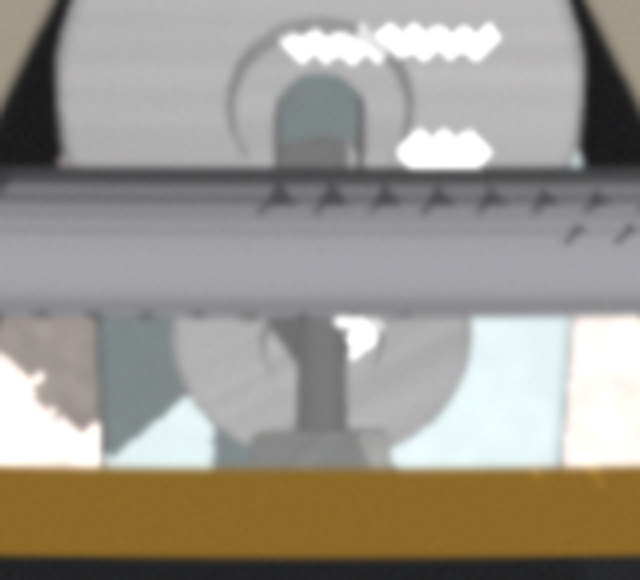

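The stem spans crop columns 300-347 (image column 280.9), and the small disc spans 172-472. I convert both to tool coordinates.

Run:
```python
from h import *
import pickle
s=pickle.load(open("F.pkl","rb"));c=cam("wrist",s);M=R.from_rotvec(s["orientation"]).as_matrix()
f=lambda L:np.array(L)/4+[200,255]
def T(L,z):
    P=plane(c,f([L]),z)[0]; return P.round(4),(1e3*(M.T@(P-s["tool_pos"]))).round(2)
print("stem L/R at z.15",T((301,425),.150),T((347,425),.150))
print("disc sides",T((172,340),.116),T((470,340),.116),"disc far edge?",T((390,450),.116),T((215,420),.116),T((430,420),.116))
print("slot held L/R",T((277,120),.1605+.0238),T((363,120),.1605+.0238),"end",T((320,75),.1843))
print("held sides",T((57,110),.1605+.0213),T((583,110),.1818))
S=np.array([.5622,.1205,.12]);print("est stem in tool",1e3*(M.T@(S-s["tool_pos"])))
```

```text
stem L/R at z.15 (array([0.5577, 0.1117, 0.15  ]), array([-65.81,  -2.72,  10.48])) (array([0.5529, 0.1163, 0.15  ]), array([-65.81,   3.97,  10.48]))
disc sides (array([0.58  , 0.1026, 0.116 ]), array([-74.61, -25.12,  44.48])) (array([0.5433, 0.1377, 0.116 ]), array([-74.62,  25.65,  44.48])) disc far edge? (array([0.5682, 0.1446, 0.116 ]), array([-96.85,  12.35,  44.48])) (array([0.586, 0.119, 0.116]), array([-90.66, -18.13,  44.48])) (array([0.559 , 0.1448, 0.116 ]), array([-90.67,  19.2 ,  44.48]))
slot held L/R (array([0.5142, 0.0632, 0.1843]), array([ -0.62,  -4.72, -23.81])) (array([0.5074, 0.0697, 0.1843]), array([ -0.62,   4.66, -23.8 ])) end (array([0.5071, 0.0626, 0.1843]), array([  4.69,  -0.03, -23.8 ]))
held sides (array([0.5319, 0.0463, 0.1818]), array([ -0.7 , -29.23, -21.31])) (array([0.4897, 0.0866, 0.1818]), array([ -0.69,  29.18, -21.3 ]))
est stem in tool [-75.26961959   0.09565348  40.48063259]
```

The stem lies 0.1-0.6 mm off the slot's line along tool y, so I correct by +0.3 mm. Then I lower to the entry height and advance to just short of the mouth.

>>> {"op": "send_rows", "data": {
  "motion": [
    [[0, 0.0003, 0.01], 0],
    [[0, 0.0003, 0.022], 0],
    [[0, 0.0003, 0.032], 0],
    [[0, 0.0003, 0.036], 0],
    [[0, 0.0003, 0.036], 0],
    [[-0.008, 0.0003, 0.036], 0],
    [[-0.018, 0.0003, 0.036], 0],
    [[-0.028, 0.0003, 0.036], 0],
    [[-0.035, 0.0003, 0.036], 0],
    [[-0.039, 0.0003, 0.036], 0],
    [[-0.04, 0.0003, 0.036], 0],
    [[-0.04, 0.0003, 0.036], 0]
  ]
}}

```text
t: 12.12
tool_pos: [0.5377, 0.0952, 0.1246]
orientation: [1.237, -2.887, 0.0]
force: [0.0, -1.4, -3.7]
opening: 0.0589
```

```bash
python3 snap.py G
python3 - <<'E'
from h import *
im=eyes.read_camera('scene');a=cv2.resize(im[150:260,320:420,::-1],None,fx=4,fy=4,interpolation=cv2.INTER_CUBIC)
b=cv2.imread("pics/G.png")[250:400,200:360]; b=cv2.resize(cv2.convertScaleAbs(b,alpha=1.4,beta=10),None,fx=2.5,fy=2.93)
cv2.imwrite("pics/G_c.png",np.hstack([a[:439],b[:439]]) if a.shape[0]==b.shape[0] else np.hstack([a[:min(len(a),len(b))],b[:min(len(a),len(b))]]))
E
```

```text
12.125 [0.5377 0.0952 0.1246] yaw -133.61199558918506 tiltz [-2.e-04 -1.e-04 -1.e+00] q [ 0.081  0.05   1.748 -0.     1.344 -2.299] F [ 0.03 -1.37 -3.7 ] 0.05886955957502772
```

View pics/G_c.png

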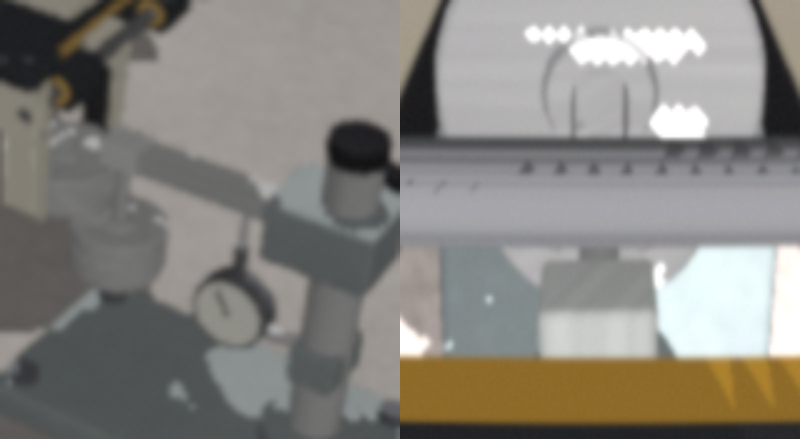

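The slot and stem are aligned in the wrist view (600 vs 601 crop columns), with about 35 mm to go. I advance slowly through the mouth.

>>> {"op": "send_rows", "data": {
  "motion": [
    [[-0.003, 0, 0], 0],
    [[-0.006, 0, 0], 0],
    [[-0.009, 0, 0], 0],
    [[-0.012, 0, 0], 0],
    [[-0.013, 0, 0], 0],
    [[-0.013, 0, 0], 0]
  ]
}}

```text
t: 12.98
tool_pos: [0.5467, 0.1048, 0.1246]
orientation: [1.237, -2.887, -0.0]
force: [0.3, 0.1, -3.5]
opening: 0.0592
```

>>> {"op": "send_rows", "data": {
  "motion": [
    [[-0.002, 0, 0], 0],
    [[-0.004, 0, 0], 0],
    [[-0.006, 0, 0], 0],
    [[-0.006, 0, 0], 0]
  ]
}}

```text
t: 13.48
tool_pos: [0.5509, 0.1092, 0.1246]
orientation: [-1.238, 2.888, -0.0]
force: [0.6, -0.0, -2.9]
opening: 0.0594
```

```bash
cat > frc.py <<'E'
from h import *
s=monitor.read_state();M=R.from_rotvec(s["orientation"]).as_matrix()
print(s["t"],"pos",np.round(s["tool_pos"],4),"Ftool",(M.T@s["force"]).round(2),"Ttool",(M.T@s["wrist_torque"]).round(3))
d=np.array([.5622,.1205])-s["tool_pos"][:2];x=-M[:2,0];print("remaining",d@x*1e3,"lat(tool y)",d@M[:2,1]*1e3)
E
python3 frc.py; python3 snap.py H
```

```text
13.475 pos [0.5509 0.1092 0.1246] Ftool [-0.4  -0.47  2.89] Ttool [ 0.008 -0.18  -0.03 ]
remaining 15.97330091684234 lat(tool y) -0.3374394087319148
13.475 [0.5509 0.1092 0.1246] yaw -133.60226369937664 tiltz [ 0. -0. -1.] q [ 0.104  0.091  1.705 -0.     1.346 -2.276] F [ 0.61 -0.03 -2.89] 0.05935812759941838
```

```bash
python3 - <<'E'
from h import *
import pickle
for n in "ABCDEFGH":
    s=pickle.load(open(n+".pkl","rb"));M=R.from_rotvec(s["orientation"]).as_matrix()
    print(n,(M.T@s["force"]).round(2),(M.T@s["wrist_torque"]).round(3))
E
python3 - <<'E'
import cv2,numpy as np
from h import *
im=eyes.read_camera('scene');a=cv2.resize(im[165:245,320:400,::-1],None,fx=5,fy=5,interpolation=cv2.INTER_CUBIC)
b=cv2.imread("pics/H.png")[250:400,200:360]; b=cv2.resize(cv2.convertScaleAbs(b,alpha=1.4,beta=10),(400,400))
cv2.imwrite("pics/H_c.png",np.hstack([a,b])); s=monitor.read_state(); print(np.round(s["force"],2),np.round(s["wrist_torque"],3))
E
```

```text
A [-0.47 -0.04 -1.01] [-0.086 -0.07   0.008]
B [-0.23 -1.25 -0.4 ] [-0.05  -0.024 -0.008]
C [ 0.13  0.12 -0.29] [-0.037 -0.035  0.042]
D [-1.11 -0.55 -0.88] [ 0.009  0.    -0.022]
E [ 1.05 -0.95  4.45] [-0.023  0.006 -0.02 ]
F [1.21 0.58 4.83] [-0.027 -0.214  0.009]
G [ 0.97 -0.97  3.7 ] [-0.01  -0.115  0.003]
H [-0.4  -0.47  2.89] [ 0.008 -0.18  -0.03 ]
[ 0.3  -0.24 -4.18] [ 0.131 -0.065 -0.014]
```

View pics/H_c.png

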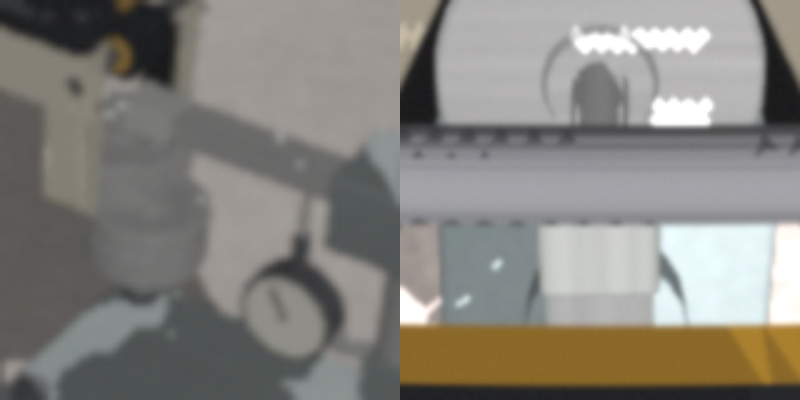

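The forces are only sensor noise and there's no contact. The scene view shows the mass under the arm and above the small ones. I continue in.

>>> {"op": "send_rows", "data": {
  "motion": [
    [[-0.0015, 0, 0], 0],
    [[-0.003, 0, 0], 0],
    [[-0.0045, 0, 0], 0],
    [[-0.006, 0, 0], 0],
    [[-0.0075, 0, 0], 0],
    [[-0.009, 0, 0], 0],
    [[-0.009, 0, 0], 0],
    [[-0.009, 0, 0], 0]
  ]
}}

```text
t: 14.58
tool_pos: [0.5571, 0.1156, 0.1246]
orientation: [1.237, -2.888, 0.0]
force: [-0.1, 0.3, -4.8]
opening: 0.0591
```

```bash
python3 frc.py
```

```text
14.575 pos [0.5571 0.1156 0.1246] Ftool [-0.14  0.3   4.76] Ttool [ 0.021 -0.145 -0.024]
remaining 7.131033959814892 lat(tool y) -0.31693273546094597
```

>>> {"op": "send_rows", "data": {
  "motion": [
    [[-0.001, 0, 0], 0],
    [[-0.002, 0, 0], 0],
    [[-0.003, 0, 0], 0],
    [[-0.003, 0, 0], 0]
  ]
}}

```text
t: 15.08
tool_pos: [0.5592, 0.1178, 0.1246]
orientation: [1.237, -2.888, -0.0]
force: [0.2, 0.3, -3.7]
opening: 0.0591
```

```bash
python3 frc.py
```

```text
15.075 pos [0.5592 0.1178 0.1246] Ftool [-0.33  0.08  3.75] Ttool [ 0.052 -0.168 -0.032]
remaining 4.034816093342137 lat(tool y) -0.35426315106002537
```

>>> {"op": "send_rows", "data": {
  "motion": [
    [[-0.0005, 0, 0], 0],
    [[-0.001, 0, 0], 0],
    [[-0.0015, 0, 0], 0],
    [[-0.002, 0, 0], 0],
    [[-0.002, 0, 0], 0]
  ]
}}

```text
t: 15.7
tool_pos: [0.5605, 0.1192, 0.1246]
orientation: [1.237, -2.888, 0.0]
force: [-0.1, -0.0, -3.5]
opening: 0.0596
```

```bash
python3 frc.py
```

```text
15.7 pos [0.5605 0.1192 0.1246] Ftool [0.05 0.05 3.55] Ttool [ 0.037 -0.153  0.024]
remaining 2.088747316102294 lat(tool y) -0.31410801257901705
```

>>> {"op": "send_rows", "data": {
  "motion": [
    [[-0.0004, 0, 0], 0],
    [[-0.0008, 0, 0], 0],
    [[-0.001, 0, 0], 0],
    [[-0.001, 0, 0], 0]
  ]
}}

```text
t: 16.2
tool_pos: [0.5612, 0.1199, 0.1246]
orientation: [1.237, -2.888, -0.0]
force: [0.1, -0.1, -4.1]
opening: 0.0591
```

```bash
python3 frc.py; python3 snap.py I
python3 - <<'E'
import cv2
b=cv2.imread("pics/I.png")[200:310,200:360]; cv2.imwrite("pics/I_c.png",cv2.resize(cv2.convertScaleAbs(b,alpha=1.4,beta=10),None,fx=5,fy=5,interpolation=cv2.INTER_CUBIC))
E
```

```text
16.2 pos [0.5612 0.1199 0.1246] Ftool [ 0.02 -0.13  4.15] Ttool [-0.003 -0.101 -0.029]
remaining 1.1008208134654873 lat(tool y) -0.3445112716469207
16.2 [0.5612 0.1199 0.1246] yaw -133.60777162808895 tiltz [-0.  0. -1.] q [ 0.121  0.123  1.67   0.     1.348 -2.259] F [ 0.08 -0.1  -4.15] 0.05910792042722776
```

View pics/I_c.png

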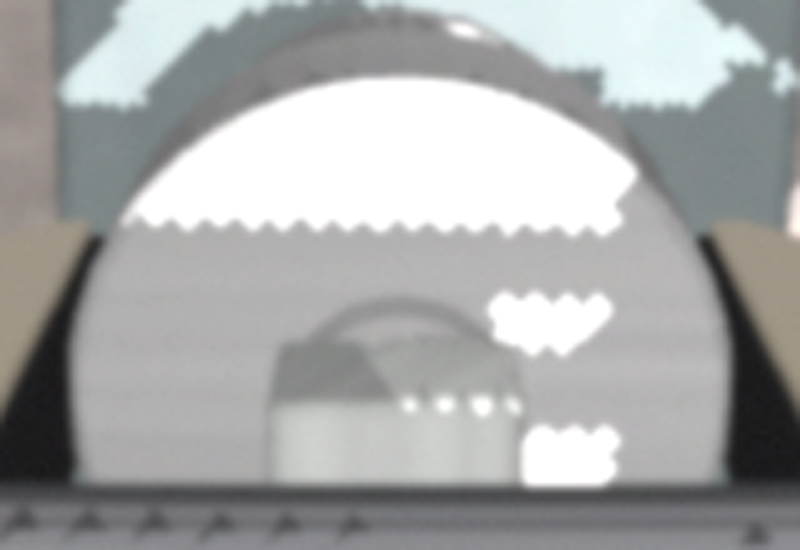

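No contact yet, and the arm's end now hides the stem. I keep feeling in 0.4 mm steps for the slot's end.

>>> {"op": "send_rows", "data": {
  "motion": [
    [[-0.0004, 0, 0], 0],
    [[-0.0008, 0, 0], 0],
    [[-0.0008, 0, 0], 0]
  ]
}}

```text
t: 16.62
tool_pos: [0.5618, 0.1205, 0.1247]
orientation: [-1.237, 2.888, -0.0]
force: [-0.5, -0.5, -4.9]
opening: 0.0588
```

```bash
python3 frc.py
```

```text
16.625 pos [0.5618 0.1205 0.1247] Ftool [0.71 0.05 4.88] Ttool [ 0.047 -0.178  0.037]
remaining 0.28497124282177283 lat(tool y) -0.3190477727305712
```

>>> {"op": "send_rows", "data": {
  "motion": [
    [[-0.0004, 0, 0], 0],
    [[-0.0006, 0, 0], 0],
    [[-0.0006, 0, 0], 0]
  ]
}}

```text
t: 17.0
tool_pos: [0.5622, 0.121, 0.1247]
orientation: [-1.237, 2.888, 0.0]
force: [-0.9, 0.1, -4.5]
opening: 0.0592
```

```bash
python3 frc.py
```

```text
17.0 pos [0.5622 0.121  0.1247] Ftool [0.49 0.71 4.52] Ttool [ 0.037 -0.178 -0.049]
remaining -0.31587413783592627 lat(tool y) -0.3263187569569778
```

>>> {"op": "send_rows", "data": {
  "motion": [
    [[-0.0003, 0, 0], 0],
    [[-0.0005, 0, 0], 0],
    [[-0.0005, 0, 0], 0]
  ]
}}

```text
t: 17.38
tool_pos: [0.5625, 0.1213, 0.1246]
orientation: [-1.237, 2.888, -0.0]
force: [0.1, -0.2, -4.0]
opening: 0.0593
```

```bash
python3 frc.py
```

```text
17.375 pos [0.5625 0.1213 0.1246] Ftool [ 0.09 -0.2   3.98] Ttool [-0.03  -0.128 -0.006]
remaining -0.7997842823048463 lat(tool y) -0.31705702105520184
```

Still no contact. I continue.

>>> {"op": "send_rows", "data": {
  "motion": [
    [[-0.0003, 0, 0], 0],
    [[-0.0005, 0, 0], 0],
    [[-0.0005, 0, 0], 0]
  ]
}}

```text
t: 17.75
tool_pos: [0.5626, 0.1214, 0.1245]
orientation: [1.237, -2.887, 0.0]
force: [-1.3, -1.2, -4.5]
opening: 0.0594
```

```bash
python3 frc.py
```

```text
17.75 pos [0.5626 0.1214 0.1245] Ftool [1.81 0.09 4.51] Ttool [-0.043  0.251 -0.025]
remaining -0.9703077628715471 lat(tool y) -0.316831449381653
```

>>> {"op": "send_rows", "data": {
  "motion": [
    [[-0.0003, 0, 0], 0],
    [[-0.0005, 0, 0], 0],
    [[-0.0005, 0, 0], 0]
  ]
}}

```text
t: 18.12
tool_pos: [0.5627, 0.1215, 0.1244]
orientation: [1.237, -2.886, 0.0]
force: [-2.3, -4.7, -3.4]
opening: 0.0591
```

```bash
python3 frc.py
```

```text
18.125 pos [0.5627 0.1215 0.1244] Ftool [ 5.02 -1.58  3.43] Ttool [0.081 0.766 0.037]
remaining -1.1105357310987805 lat(tool y) -0.35307873225666964
```

>>> {"op": "send_rows", "data": {
  "motion": [
    [[-0.0003, 0, 0], 0],
    [[-0.0005, 0, 0], 0],
    [[-0.0005, 0, 0], 0]
  ]
}}

```text
t: 18.5
tool_pos: [0.5628, 0.1216, 0.1242]
orientation: [1.236, -2.886, 0.001]
force: [-4.1, -5.0, -2.4]
opening: 0.0593
```

```bash
python3 frc.py
```

```text
18.5 pos [0.5628 0.1216 0.1242] Ftool [ 6.41 -0.45  2.37] Ttool [0.099 1.107 0.066]
remaining -1.1651261446297747 lat(tool y) -0.34685448602790336
```

Contact came at -0.9 mm remaining, against 1 mm of play expected, so the stem is found. I back off 2.4 mm in command and feel each side.

>>> {"op": "send_rows", "data": {
  "motion": [
    [[0.0012, 0, 0], 0],
    [[0.0024, 0, 0], 0],
    [[0.0024, 0, 0], 0],
    [[0.0024, 0, 0], 0]
  ]
}}

```text
t: 19.0
tool_pos: [0.5621, 0.1209, 0.1248]
orientation: [-1.237, 2.887, 0.0]
force: [0.6, -0.7, -3.2]
opening: 0.0593
```

```bash
python3 frc.py
```

```text
19.0 pos [0.5621 0.1209 0.1248] Ftool [ 0.05 -0.92  3.22] Ttool [ 0.07  -0.167  0.029]
remaining -0.21563537834481045 lat(tool y) -0.3248122893636149
```

>>> {"op": "send_rows", "data": {
  "motion": [
    [[0, 0.0003, 0], 0],
    [[0, 0.0006, 0], 0],
    [[0, 0.0006, 0], 0]
  ]
}}

```text
t: 19.38
tool_pos: [0.5615, 0.1211, 0.1246]
orientation: [-1.237, 2.888, 0.0]
force: [-0.1, 1.1, -4.6]
opening: 0.0593
```

```bash
python3 frc.py
```

```text
19.375 pos [0.5615 0.1211 0.1246] Ftool [-0.75  0.86  4.58] Ttool [-0.037 -0.19   0.022]
remaining 0.06499270795720866 lat(tool y) -0.9595312779230267
```

>>> {"op": "send_rows", "data": {
  "motion": [
    [[0, 0.0002, 0], 0],
    [[0, 0.0004, 0], 0],
    [[0, 0.0004, 0], 0]
  ]
}}

```text
t: 19.75
tool_pos: [0.5613, 0.1213, 0.1247]
orientation: [-1.237, 2.888, -0.0]
force: [0.6, -0.6, -4.7]
opening: 0.059
```

```bash
python3 frc.py
```

```text
19.75 pos [0.5613 0.1213 0.1247] Ftool [ 0.08 -0.84  4.67] Ttool [ 0.178 -0.165  0.013]
remaining 0.09316086284378414 lat(tool y) -1.1876122683789676
```

Contact on the +y side is just starting at about +0.8 mm. I try the other side.

>>> {"op": "send_rows", "data": {
  "motion": [
    [[0, -0.0007, 0], 0],
    [[0, -0.0014, 0], 0],
    [[0, -0.0018, 0], 0],
    [[0, -0.0018, 0], 0]
  ]
}}

```text
t: 20.25
tool_pos: [0.5625, 0.1201, 0.1246]
orientation: [1.237, -2.888, -0.0]
force: [0.0, 0.5, -4.4]
opening: 0.0594
```

```bash
python3 frc.py
```

```text
20.25 pos [0.5625 0.1201 0.1246] Ftool [-0.34  0.31  4.35] Ttool [ 0.005 -0.089  0.041]
remaining 0.11263482706713675 lat(tool y) 0.4881640233046075
```

>>> {"op": "send_rows", "data": {
  "motion": [
    [[0, -0.0002, 0], 0],
    [[0, -0.0004, 0], 0],
    [[0, -0.0004, 0], 0]
  ]
}}

```text
t: 20.62
tool_pos: [0.5628, 0.1198, 0.1246]
orientation: [1.237, -2.888, -0.0]
force: [0.2, 0.2, -4.3]
opening: 0.0593
```

```bash
python3 frc.py
```

```text
20.625 pos [0.5628 0.1198 0.1246] Ftool [-0.27  0.03  4.31] Ttool [ 0.092 -0.146 -0.02 ]
remaining 0.1320363422036001 lat(tool y) 0.8955194277763832
```

>>> {"op": "send_rows", "data": {
  "motion": [
    [[0, -0.0002, 0], 0],
    [[0, -0.0004, 0], 0],
    [[0, -0.0004, 0], 0]
  ]
}}

```text
t: 21.0
tool_pos: [0.5628, 0.1197, 0.1245]
orientation: [1.237, -2.887, -0.001]
force: [-1.0, 1.5, -4.0]
opening: 0.0595
```

```bash
python3 frc.py
```

```text
21.0 pos [0.5628 0.1197 0.1245] Ftool [-0.41  1.76  4.04] Ttool [-0.33  -0.169 -0.008]
remaining 0.14344128152609556 lat(tool y) 1.029716271317312
```

The sides touch at -1.15 and +0.98 mm, so I centre with +1.37 mm. Then I lower gently towards nesting height (first contact expected at TCP z of about 0.1167).

>>> {"op": "send_rows", "data": {
  "motion": [
    [[0, 0.0007, 0], 0],
    [[0, 0.0014, 0], 0],
    [[0, 0.0014, 0], 0],
    [[0, 0.0014, 0.001], 0],
    [[0, 0.0014, 0.002], 0],
    [[0, 0.0014, 0.003], 0],
    [[0, 0.0014, 0.004], 0],
    [[0, 0.0014, 0.005], 0],
    [[0, 0.0014, 0.0055], 0],
    [[0, 0.0014, 0.0055], 0]
  ]
}}

```text
t: 22.25
tool_pos: [0.562, 0.1205, 0.1191]
orientation: [1.237, -2.888, -0.0]
force: [0.4, -0.4, -3.7]
opening: 0.0594
```

```bash
python3 frc.py
```

```text
22.25 pos [0.562  0.1205 0.1191] Ftool [-0.01 -0.56  3.73] Ttool [-0.022 -0.187  0.008]
remaining 0.14916403031649275 lat(tool y) -0.1760313366421111
```

>>> {"op": "send_rows", "data": {
  "motion": [
    [[0, 0, 0.0004], 0],
    [[0, 0, 0.0008], 0],
    [[0, 0, 0.0012], 0],
    [[0, 0, 0.0014], 0],
    [[0, 0, 0.0014], 0]
  ]
}}

```text
t: 22.88
tool_pos: [0.562, 0.1205, 0.1177]
orientation: [1.237, -2.888, -0.0]
force: [-0.1, -1.6, -4.0]
opening: 0.0597
```

```bash
python3 frc.py
```

```text
22.875 pos [0.562  0.1205 0.1177] Ftool [ 1.23 -0.99  4.01] Ttool [-0.039 -0.16  -0.027]
remaining 0.1422477021063619 lat(tool y) -0.1478030951109314
```

The underside is now below the boss top with no contact, so the recess is engaging. I continue.

>>> {"op": "send_rows", "data": {
  "motion": [
    [[0, 0, 0.0003], 0],
    [[0, 0, 0.0006], 0],
    [[0, 0, 0.0008], 0],
    [[0, 0, 0.0008], 0]
  ]
}}

```text
t: 23.38
tool_pos: [0.562, 0.1205, 0.1169]
orientation: [-1.237, 2.888, 0.0]
force: [-0.0, 0.7, -3.9]
opening: 0.0592
```

```bash
python3 frc.py
```

```text
23.375 pos [0.562  0.1205 0.1169] Ftool [-0.54  0.52  3.94] Ttool [-0.016 -0.14   0.006]
remaining 0.0970892404138614 lat(tool y) -0.12923361077671403
```

>>> {"op": "send_rows", "data": {
  "motion": [
    [[0, 0, 0.0002], 0],
    [[0, 0, 0.0004], 0],
    [[0, 0, 0.0004], 0]
  ]
}}

```text
t: 23.75
tool_pos: [0.5621, 0.1205, 0.1166]
orientation: [-1.237, 2.888, -0.0]
force: [-0.5, -0.2, -3.8]
opening: 0.0592
```

```bash
python3 frc.py
```

```text
23.75 pos [0.5621 0.1205 0.1166] Ftool [0.44 0.21 3.76] Ttool [ 0.028 -0.159  0.018]
remaining 0.10804668008078011 lat(tool y) -0.09982268672042506
```

>>> {"op": "send_rows", "data": {
  "motion": [
    [[0, 0, 0.0002], 0],
    [[0, 0, 0.0004], 0],
    [[0, 0, 0.0004], 0]
  ]
}}

```text
t: 24.12
tool_pos: [0.5621, 0.1205, 0.1162]
orientation: [-1.237, 2.888, -0.0]
force: [-0.6, -0.5, -3.5]
opening: 0.0596
```

```bash
python3 frc.py
```

```text
24.125 pos [0.5621 0.1205 0.1162] Ftool [0.75 0.08 3.52] Ttool [-0.058 -0.078  0.034]
remaining 0.1017620131690636 lat(tool y) -0.0846633184524265
```

>>> {"op": "send_rows", "data": {
  "motion": [
    [[0, 0, 0.0002], 0],
    [[0, 0, 0.0004], 0],
    [[0, 0, 0.0004], 0]
  ]
}}

```text
t: 24.5
tool_pos: [0.5621, 0.1205, 0.1159]
orientation: [-1.237, 2.888, 0.0]
force: [-1.1, 0.7, -2.3]
opening: 0.0591
```

```bash
python3 frc.py
```

```text
24.5 pos [0.5621 0.1205 0.1159] Ftool [0.29 1.25 2.31] Ttool [-0.051 -0.034 -0.031]
remaining 0.06121407752500539 lat(tool y) -0.09573680345868511
```

>>> {"op": "send_rows", "data": {
  "motion": [
    [[0, 0, 0.0002], 0],
    [[0, 0, 0.0004], 0],
    [[0, 0, 0.0004], 0]
  ]
}}

```text
t: 24.88
tool_pos: [0.5621, 0.1205, 0.1155]
orientation: [-1.237, 2.888, -0.0]
force: [-1.7, 0.4, -0.6]
opening: 0.0594
```

```bash
python3 frc.py
```

```text
24.875 pos [0.5621 0.1205 0.1155] Ftool [0.87 1.47 0.6 ] Ttool [-0.122  0.048 -0.039]
remaining 0.06638424814371206 lat(tool y) -0.0933682459560013
```

>>> {"op": "send_rows", "data": {
  "motion": [
    [[0, 0, 0.0002], 0],
    [[0, 0, 0.0003], 0],
    [[0, 0, 0.0003], 0]
  ]
}}

```text
t: 25.25
tool_pos: [0.5621, 0.1205, 0.1151]
orientation: [-1.237, 2.888, -0.0]
force: [-1.6, -0.6, 0.2]
opening: 0.0591
```

```bash
python3 frc.py
```

```text
25.25 pos [0.5621 0.1205 0.1151] Ftool [ 1.5   0.72 -0.23] Ttool [-0.1    0.021  0.015]
remaining 0.08883213488912109 lat(tool y) -0.06473018551674334
```

The wrist load is down to about zero and the hanger carries the weight. Let me take a quick scene look, then ease the grip and open.

>>> {"op": "send_rows", "data": {
  "motion": [
    [[0, 0, 0], 0],
    [[0, 0, 0], 0],
    [[0, 0, 0], 0]
  ],
  "squeeze": 10
}}

```text
t: 25.62
tool_pos: [0.5621, 0.1205, 0.1151]
orientation: [-1.237, 2.888, -0.0]
force: [-0.7, -0.1, -1.1]
opening: 0.0599
```

>>> {"op": "send_rows", "data": {
  "motion": [
    [[0, 0, 0], 0],
    [[0, 0, 0], 0],
    [[0, 0, 0], 0]
  ],
  "squeeze": 3
}}

```text
t: 26.0
tool_pos: [0.5621, 0.1205, 0.1151]
orientation: [-1.237, 2.888, -0.0]
force: [-0.7, -0.4, -0.3]
opening: 0.0599
```

>>> {"op": "send_rows", "data": {
  "motion": [
    [[0, 0, 0], 0],
    [[0, 0, 0], 0],
    [[0, 0, 0], 0],
    [[0, 0, 0], 0]
  ],
  "jaw": 0.064
}}

```text
t: 26.5
tool_pos: [0.5621, 0.1205, 0.1151]
orientation: [-1.237, 2.888, -0.0]
force: [0.9, -0.2, 0.6]
opening: 0.0639
```

```bash
python3 frc.py; python3 snap.py J
python3 - <<'E'
import cv2,numpy as np
from h import *
im=eyes.read_camera('scene');a=cv2.resize(im[165:245,320:400,::-1],None,fx=5,fy=5,interpolation=cv2.INTER_CUBIC)
b=cv2.imread("pics/J.png")[200:330,200:360]; b=cv2.resize(b,(400,400))
cv2.imwrite("pics/J_c.png",np.hstack([a,b]))
E
```

```text
26.5 pos [0.5621 0.1205 0.1151] Ftool [-0.48 -0.72 -0.58] Ttool [ 0.01  -0.187  0.023]
remaining 0.06323247735649312 lat(tool y) -0.10855018260364271
26.5 [0.5621 0.1205 0.1151] yaw -133.61101911287489 tiltz [ 1.e-04  0.e+00 -1.e+00] q [ 0.122  0.135  1.676  0.     1.331 -2.258] F [ 0.85 -0.15  0.58] 0.06392995247929409
```

View pics/J_c.png

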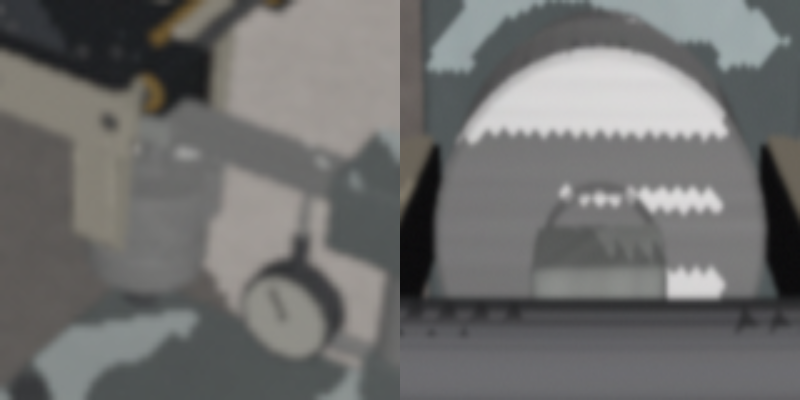

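The fingers are free on both sides and the mass is seated flat. I open wider, then rise straight up past the arm.

>>> {"op": "send_rows", "data": {
  "motion": [
    [[0, 0, 0], 0],
    [[0, 0, 0], 0],
    [[0, 0, -0.002], 0],
    [[0, 0, -0.008], 0],
    [[0, 0, -0.02], 0],
    [[0, 0, -0.04], 0],
    [[0, 0, -0.06], 0],
    [[0, 0, -0.08], 0],
    [[0.01, 0, -0.1], 0],
    [[0.03, 0, -0.11], 0],
    [[0.05, 0, -0.11], 0],
    [[0.07, 0, -0.11], 0]
  ],
  "jaw": 0.085
}}

```text
t: 28.1
tool_pos: [0.5131, 0.069, 0.2261]
orientation: [-1.237, 2.887, -0.001]
force: [0.6, -0.9, 0.7]
opening: 0.0851
```

>>> {"op": "send_rows", "data": {
  "motion": [
    [[0.05, 0, 0], 0],
    [[0.09, 0, 0], 0],
    [[0.1, 0, 0], 0],
    [[0.1, 0, 0], 0]
  ]
}}

```text
t: 28.6
tool_pos: [0.4449, -0.0029, 0.2258]
orientation: [-1.235, 2.887, -0.001]
force: [0.2, 0.2, 0.7]
opening: 0.085
```

```bash
python3 snap.py K
python3 - <<'E'
import cv2,numpy as np
from h import *
im=eyes.read_camera('scene');a=cv2.resize(im[165:265,320:420,::-1],None,fx=4,fy=4,interpolation=cv2.INTER_CUBIC)
t=eyes.read_camera('top');cv2.imwrite('pics/K_top.png',t[:,:,::-1]);b=cv2.resize(t[150:250,140:240,::-1],None,fx=4,fy=4,interpolation=cv2.INTER_CUBIC)
cv2.imwrite("pics/K_c.png",np.hstack([a,b]))
E
```

```text
28.6 [ 0.4449 -0.0029  0.2258] yaw -133.6856197671881 tiltz [ 1.4e-03  1.0e-04 -1.0e+00] q [-0.122 -0.307  1.887  0.     1.56  -2.501] F [0.15 0.25 0.66] 0.08504794139348408
```

View pics/K_c.png

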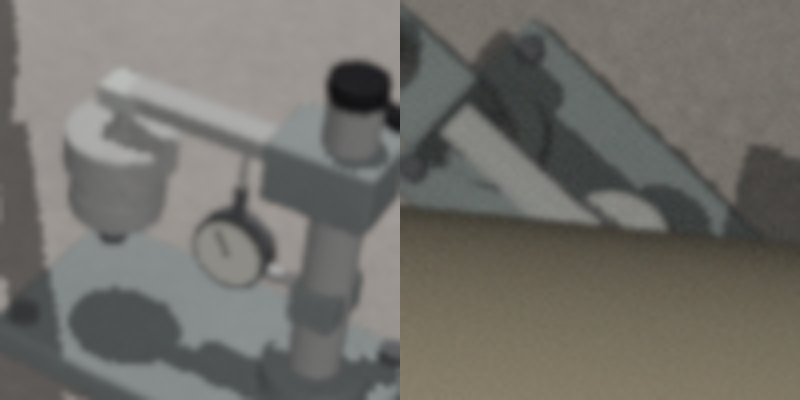

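View pics/K_top.png

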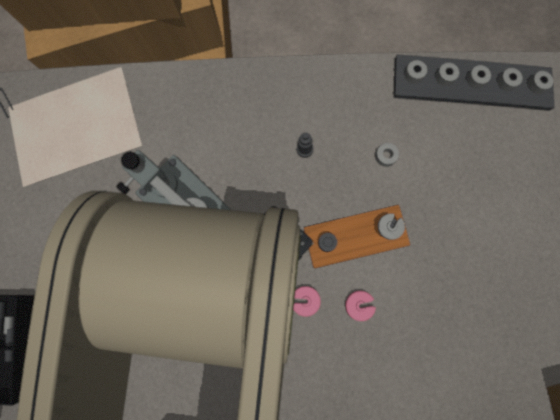

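The scene view shows the large mass hanging flat on the two small ones, with its slot under the arm towards the column. The spare (391,226), punch (305,146) and die (388,154) haven't moved in the top view. I hand in.

```bash
python3 -c "
from plant import ticket;print(ticket.close_job())"
```

```text
the job is handed in; nothing more can be done
None
```

The large mass is on the hanger, nested on the two small ones with its whole weight hanging there, and the job is handed in at about 29 s.

- **Feeling for the stem:** I gripped the mass across its slot at the rim and slid it in along the arm, feeling the stem at the slot's end. The force reading peaked at about 6.5 N there and under 2 N at the sides, below the 12 N limit. I then centred the slot on it.
- **Lowering:** I lowered it in steps of 0.4 mm or less until the wrist load fell from about 4.2 N to about zero, eased the grip, opened and rose clear.
- **Slot direction:** its slot points at about 46° in world axes, towards the column. Before placing, I measured the small masses' slots at about -96° and -175°, so it should be roughly 140° from each. Two views of the upper slot disagreed (-89° and about -100 to -115°), but the worst case still leaves at least 120°, and the lower slot was seen in one view only.
- **Last checks:** the scene view shows the mass flat under the arm, and the top view shows the spare, punch and die where they were.
- **Not checked:** I did not measure the hanger's sag directly, nor the small masses' slot angles again after placing.

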